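Seat a lens barrel in a spring-loaded V-block and hold it down

TASK

Take the longer of the two lens barrels from the storage rack and lay it lengthwise in the groove of the spring-loaded V-block, centred on the block's length and resting on both sloping faces. With the fingers, press it down gently until the block has sunk by about half of its 10 mm travel, and finish while still holding it pressed there, steady and bearing on both faces. Leave the shorter barrel and the things standing around where they are.

Things in the scene. Friction and masses are not known exactly. Their poses are not given: they have to be found in the camera images.
- long_barrel: The longer lens barrel, the one to seat: plain aluminium cylinder, 40 mm diameter, 90 mm long, about 0.16 kg, with a narrow groove and a glass window at each end. Origin at the middle of its volume; x along its axis (both ends are alike; it may be rolled by any angle about that axis). It starts lying level in one of the rack's two places.
- short_barrel: The shorter lens barrel, to be left alone: same look and 40 mm diameter, but 60 mm long, about 0.11 kg. Origin at the middle, x along its axis. It lies in the rack's other place, parallel to the long one, 110 mm from it axis to axis.
- rack: Fixed grey plastic storage rack: base plate 110 mm (x) by 190 mm (y) by 8 mm, origin at the centre of its underside. Two places with their axes along its x at y = +55 and -55 mm; in each the barrel lies on two 90-degree V saddles (12 mm long, at x = +20 and -20 mm, at most 37 mm wide, so narrower than the barrel), its axis 50 mm above the worktop. Fingers can go down on both sides of a barrel.
- stand: Fixed stand that carries the V-block: aluminium base plate 130 mm (x) by 90 mm (y) by 10 mm with a dark guide block 54 x 34 mm up to 36 mm high. Origin at the centre of its underside; x along the V-groove, z up. A barrel let go in the groove settles onto both faces and stays there; a hand that grips its sides a little off centre takes the load off one face, while a push straight down on its top loads both.
- vee_seat (a point): Point on the sprung steel V-block (sinks with it): where the middle of a 40 mm barrel lies when seated and centred; 100 mm above the worktop while unloaded. x along the groove, y across, z up. Groove: 90-degree V, open-ended, 60 mm long; its bottom is 28 mm, its upper edges 12 mm below this point. Block at most 37 mm wide, so fingers on the barrel's sides pass outside it.
- carriage (a joint): How far the V-block has sunk on its spring, in m: 0 up (unloaded), 0.010 at its lower stop. Spring about 1.5 N per mm, it begins to sink at about 0.5 N; the barrel's own weight sinks it by under 1.5 mm, half travel (5 mm) needs about 8 N downwards in all.
- marker: Bystander: marker pen lying on the worktop, 135 mm long. Origin at the centre of its underside.
- tape_roll: Bystander: roll of tape lying flat, 98 mm across, 25 mm high. Origin at the centre of its underside.
- beaker_small: Bystander: small clear beaker, 59 mm across, 64 mm high. Origin at the centre of its underside.
- timer: Bystander: small wedge-shaped bench timer, 71 x 77 x 50 mm high. Origin at the centre of its underside.
There are look-alikes about, which are no part of the job. What is shaped like the long_barrel but orange or pink is not meant.

How it is judged:
On the way:
1. the longer barrel, held in the fingers, has been lifted off the rack (contact force between the fingers and long_barrel above 1 N and height (world z) of long_barrel above 0.08 m), for 0.1 s.
At the end, for the whole second after the job is handed in: Long barrel in the V: axis within 0.06 rad of the groove, middle within 12 mm along, 3 mm across and in height; over 1.5 N on each V face; V-block sunk 3 to 8 mm; fingers on the barrel with over 1 N; at rest (value of joint carriage between 0.003 and 0.008 m and contact force between long_barrel and vee_face_left above 1.5 N and contact force between long_barrel and vee_face_right above 1.5 N and angle between the x axis of long_barrel and the x axis of vee_seat, either way round below 0.06 rad and x of long_barrel in the frame of vee_seat between -0.012 and 0.012 m and y of long_barrel in the frame of vee_seat between -0.003 and 0.003 m and z of long_barrel in the frame of vee_seat between -0.003 and 0.003 m and contact force between the fingers and long_barrel above 1 N and linear speed of long_barrel below 0.01 m/s); the arm keeps its last pose, push and grip.
It fails at once if a V face is pressed with more than 35 N (rammed) (contact force between long_barrel and vee_face_left above 35 N or contact force between long_barrel and vee_face_right above 35 N).
It fails at once if the shorter barrel is displaced by more than 20 mm (distance of short_barrel from where it was at the start of the episode above 0.02 m).
It fails at once if a bystander is moved by more than 30 mm (distance of any of marker, tape_roll, beaker_small, timer from where it was at the start of the episode above 0.03 m).
It also fails if it takes over 48 s, if anything falls off the work surface, if the arm or the gripper's body presses on something with over 40 N, if the wrist force passes 120 N, or if a joint passes its speed limit or range.

ROBOT

A 7-joint arm with a two-finger parallel gripper is mounted at the origin on a cart in front of the work surface, level with it; the furniture and walls round the work are solid. World frame = base frame: x ahead of the robot, y to its left, z up, the work surface at z = 0. Lengths are in m, angles in rad, forces in N, time in s.
With the tool pointing down it reaches from about 0.35 to 0.775 m from the base axis. Payload 3.1 kg.
Tool frame: the origin (TCP) lies where the fingers leave the gripper's body, on its centre line; the fingertips stand 73 mm ahead of it and the grasp point (between the pads) lies 54 mm ahead of it; z points along the fingers, x is the direction in which the jaws open and shut, and the axes are right-handed (so a half turn about z gives the same grasp; the last joint's range is limited). The gripper opens to 85 mm and grips with 20 to 120 N. Pads are 22 mm wide; open, the fingers measure 114 mm over their backs; the gripper's body (76 mm by 85 mm) begins 54 mm behind the grasp point. The pads swing forward as they close: fully open they stand 13 mm farther back than shut.
Start: joints at [1.137, 0.311, 0.014, 1.512, -0.004, 1.319, -0.027], TCP at [0.21, -0.508, 0.304] pointing down, gripper open.
Joint ranges: [-2.7, 2.7], [-0.3, 1.91], [-1.27, 1.3], [0.12, 2.57], [-1.44, 4.58], [0.2, 2.03], [-3.05, 3.05]. Speed limits (rad/s): [2.79, 2.79, 3.14, 3.14, 3.14, 3.14, 3.14].

INTERFACE

Orientations are given as a unit quaternion [w, x, y, z].
In Python, from station import bot, viewer, ticket gives the robot as it stands. The module is installed in compiled form; this text tells all that it offers.
- The arm moves only by the tool servo_tool, never from a script. Its argument "steps" is a list of rows, each an object of numbers: "rx", "ry", "rz": the turn, a rotation vector about the tool's x, y, z in degrees; "x", "y", "z": the shift along the tool's x, y, z in m; "claw": the closure in counts, from 0 (fully open) to 255 (shut). A call has 1 to 12 rows; each row shifts and turns the commanded pose from where the row before left it, along the tool's axes as they then stand; what a row does not reach is not made up. A row lasts 1/10 s, in which the tool goes at most 50 mm and 8.59 degrees, less where a joint would pass 70% of its speed; a pose out of reach is approached as far as the arm can. A call with a gripper value outside its range is refused whole. The fingers move at their own pace and stop on an object; "newtons" is the grip in N (left out, the last holds). Time passes only in rows, so rows that do not move let the fingers close. It gives the time, the measured TCP pose, the force and the opening at its end, in the units of the state.
- bot.state(): the state, without advancing time (a new reading comes with each control period).
- viewer.camera(name): name is "side" or "top" or "wrist"; returns (picture, depth): 480x640x3 uint8, red, green, blue; 480x640 float32, m along the optical axis (not along the pixel's ray), 0 where there is no reading.
- viewer.camera_params(name): a dict with "fx", "fy", "cx", "cy" (pixels), "k1" (the pictures are not rectified: a ray, as slopes to the right and down, at radius r is drawn at 1 + k1 r^2 times it, then the intrinsics apply), "xyz" and "attitude" of the camera in the world; the wrist camera has in their place "tool_from_camera" (4x4, takes a point from camera to tool coordinates, whose origin is the TCP and whose axes are the tool frame's). Camera axes: x right, y down, z forward; pixel columns grow to the right and rows downward; lengths in m; the calibration is good to about 2 mm. A picture is of the moment at which its call begins: read the wrist's pose just before it. camera_params takes no time and is no camera call.
- ticket.sign_off(): hands the job in, once; it reports no verdict.
The state is a dict: "time_s": time; "joints": joint angles; "dq": joint speeds; "tau": joint torques, N m; "ee_pos": TCP position; "eef_rot": TCP orientation; "force": force on the tool from outside, world axes, zero at the start; "wrist_torque": the same for the moment, N m; "grip_width": finger opening in m.
Only numpy, scipy, OpenCV 4.12 (cv2) and the standard library are available. Lean on these libraries where they do the work, as an engineer would, in place of code of your own. Each camera call takes 0.05 s, during which the arm holds its last target.

## Working session

There is one attempt and no reset: what is moved stays moved. The work goes in short steps, Python scripts to look and compute and a tool call to move; the robot and the scene stay as the last step left them, time stands still between calls to the robot, and variables do not carry over. Pictures are saved under pics/ and viewed, and the job is handed in when it is done.

Besides the shell and the picture viewer there is one more tool, called in YAML: its name, and indented under it one key for each argument. servo_tool: Moves the arm, as the interface text tells. Its arguments: {"type":"object","properties":{"steps":{"type":"array","items":{"type":"object","properties":{"rx":{"type":"number"},"ry":{"type":"number"},"rz":{"type":"number"},"x":{"type":"number"},"y":{"type":"number"},"z":{"type":"number"},"claw":{"type":"number"}}}},"newtons":{"type":"number"}},"required":["steps"]}

```bash
mkdir -p pics
cat > h.py <<'E'
import numpy as np, cv2
from scipy.spatial.transform import Rotation as R
from station import bot, viewer, ticket
def q2R(q): return R.from_quat([q[1],q[2],q[3],q[0]]).as_matrix()
def save(n,im): cv2.imwrite('pics/'+n,im[:,:,::-1])
def pts(name,depth,p,st=None):
    K=np.array([[p['fx'],0,p['cx']],[0,p['fy'],p['cy']],[0,0,1.]])
    v,u=np.mgrid[0:480,0:640]
    uv=np.stack([u.ravel(),v.ravel()],1).astype(np.float64)[:,None]
    n=cv2.undistortPoints(uv,K,np.array([p['k1'],0,0,0.]))[:,0].reshape(480,640,2)
    c=np.dstack([n*depth[...,None],depth])
    if name=='wrist':
        T=np.array(p['tool_from_camera']); c=c@T[:3,:3].T+T[:3,3]
        return c@q2R(st['eef_rot']).T+np.array(st['ee_pos'])
    return c@q2R(p['attitude']).T+np.array(p['xyz'])
E
python3 - <<'E'
from h import *
s=bot.state();print(s)
for n in ['side','top']:
    im,d=viewer.camera(n);p=viewer.camera_params(n);print(n,p)
    save(n+'0.png',im);np.savez(n+'0.npz',im=im,w=pts(n,d,p),d=d)
E
```

```text
{'time_s': 0.0, 'joints': array([ 1.13731403,  0.31173973,  0.01400208,  1.51306119, -0.00439441,
        1.31918229, -0.02720297]), 'dq': array([-7.65295805e-05, -2.90862776e-04,  9.60494336e-04,  8.47224462e-05,
       -2.11226590e-04, -5.56026248e-04, -8.76785843e-04]), 'tau': array([-1.82729514e-04, -3.79916775e+01,  1.45905674e-01, -2.30588472e+01,
        1.21335653e-02,  1.37631060e-02,  4.66822740e-06]), 'ee_pos': array([ 0.2098095 , -0.50780934,  0.3028115 ]), 'eef_rot': array([-6.11570053e-04,  8.31232509e-01, -5.55923667e-01, -1.00909325e-03]), 'force': array([ 0.79855856, -0.35824255, -0.20435285]), 'wrist_torque': array([-0.00739352, -0.02456031, -0.01945309]), 'grip_width': 0.08543484988519046}
side {'fx': 493.2424157055369, 'fy': 493.2424157055369, 'cx': 319.8208591978233, 'cy': 236.2354570023421, 'k1': -0.09355009426375074, 'xyz': array([0.44552604, 0.65341706, 1.13464965]), 'attitude': array([ 0.01829498, -0.0548864 ,  0.96278428, -0.26400608])}
top {'fx': 571.5754767107916, 'fy': 571.5754767107916, 'cx': 307.164807553966, 'cy': 243.63772239901667, 'k1': 0.00013867401617787838, 'xyz': array([0.37405689, 0.03215881, 1.42181746]), 'attitude': array([-0.03737871,  0.71360457, -0.69814606,  0.04431047])}
```

View pics/side0.png

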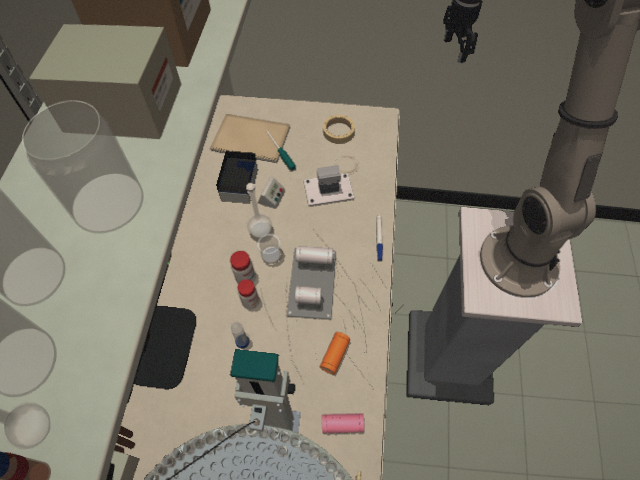

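View pics/top0.png

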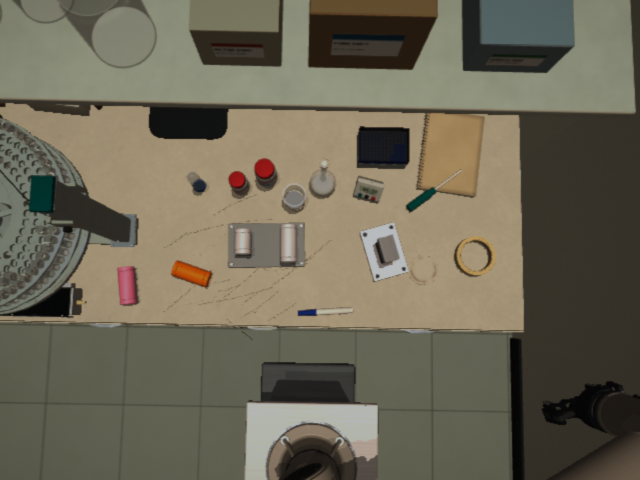

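Candidates (top picture): long white barrel in rack at (288,243), short white barrel in rack at (243,242), orange cylinder (190,273), pink cylinder (127,285). By the description I choose the one at (288,243). I'll check it in a close crop and measure.

Run:
```python
from h import *
z=np.load('top0.npz');im=z['im'];w=z['w']
c=im[190:330,210:450];save('crop0.png',cv2.resize(c,None,fx=3.3,fy=3.3,interpolation=cv2.INTER_CUBIC))
zs=np.load('side0.npz');cs=zs['im'][130:330,260:400];save('crop1.png',cv2.resize(cs,None,fx=3,fy=3,interpolation=cv2.INTER_CUBIC))
for nm,W,cam in (('top',w,z),('side',zs['w'],zs)):
    P=W.reshape(-1,3);ok=cam['d'].ravel()>0
    print(nm,'table z',np.median(P[ok&(P[:,0]>.3)&(P[:,0]<.6)&(abs(P[:,1])<.3)][:,2]))
def rep(u,v):print((u,v),w[v,u].round(4))
for q in [(288,243),(288,230),(288,256),(243,242),(384,251),(388,250),(364,236),(403,265),(293,197),(325,311),(475,256),(368,189),(423,268),(300,60),(320,103)]:rep(*q)
# barrel segmentation by height
def fit(W,x0,x1,y0,y1,zlo,zhi,lab):
    P=W.reshape(-1,3);m=(P[:,0]>x0)&(P[:,0]<x1)&(P[:,1]>y0)&(P[:,1]<y1)&(P[:,2]>zlo)&(P[:,2]<zhi);Q=P[m]
    if len(Q)<10: print(lab,len(Q));return
    r=cv2.minAreaRect(Q[:,:2].astype(np.float32)*1000)
    print(lab,len(Q),'mean',Q.mean(0).round(4),'minrect mm',np.round(r[0],1),np.round(r[1],1),r[2],'zmax',np.percentile(Q[:,2],[50,98]).round(4))
b=w[243,288];s=w[250,388]
for W,l in((w,'top'),(zs['w'],'side')):
    fit(W,b[0]-.08,b[0]+.08,b[1]-.04,b[1]+.04,.035,.09,l+' long')
    fit(W,b[0]-.08,b[0]+.08,b[1]+.06,b[1]+.16,.035,.09,l+' short')
    fit(W,s[0]-.06,s[0]+.06,s[1]-.06,s[1]+.06,.065,.12,l+' vee')
    fit(W,s[0]-.1,s[0]+.1,s[1]-.1,s[1]+.1,.006,.016,l+' plate')
```

```text
top table z 0.0023257206270064223
side table z -0.00023830287116211046
(288, 243) [0.5313 0.0661 0.0727]
(288, 230) [0.5623 0.0669 0.0745]
(288, 256) [0.5005 0.0654 0.0711]
(243, 242) [0.5314 0.173  0.0724]
(384, 251) [ 0.5159 -0.1604  0.0864]
(388, 250) [ 0.5194 -0.1711  0.0774]
(364, 236) [ 0.5602 -0.121   0.0123]
(403, 265) [ 0.4902 -0.2189  0.0095]
(293, 197) [0.656  0.0582 0.0056]
(325, 311) [ 0.3727 -0.0271  0.0142]
(475, 256) [ 5.176e-01 -4.014e-01 -5.000e-04]
(368, 189) [ 0.6723 -0.126   0.0456]
(423, 268) [ 0.4847 -0.2708 -0.0011]
(300, 60) [0.7518 0.0419 0.5898]
(320, 103) [0.6849 0.0102 0.5894]
top long 644 mean [0.5332 0.0663 0.0655] minrect mm [534.   66.7] [89.9 38.8] 1.3807932138442993 zmax [0.0672 0.075 ]
top short 414 mean [0.5343 0.1749 0.0666] minrect mm [535.4 175.5] [60.7 36.7] 2.401677370071411 zmax [0.068  0.0752]
top vee 418 mean [ 0.5233 -0.1714  0.0807] minrect mm [ 524.  -172.3] [60.1 37.9] 17.068233489990234 zmax [0.0807 0.0916]
top plate 1499 mean [ 0.5205 -0.1698  0.0104] minrect mm [ 518.9 -171.3] [199.6 198.4] 0.31705793738365173 zmax [0.0103 0.0154]
side long 580 mean [0.5346 0.0766 0.0618] minrect mm [535.4  71.3] [89.6 42.3] 1.077241063117981 zmax [0.0641 0.0711]
side short 426 mean [0.5363 0.1857 0.0624] minrect mm [536.5 181.3] [59.8 40.6] 2.4560062885284424 zmax [0.0644 0.0712]
side vee 330 mean [ 0.5246 -0.1671  0.0776] minrect mm [ 524.4 -167.3] [60.9 39.8] 18.434110641479492 zmax [0.0778 0.0879]
side plate 734 mean [ 0.5244 -0.1583  0.0093] minrect mm [ 525.8 -171.4] [129.9 100.5] 17.371519088745117 zmax [0.009  0.0147]
```

View pics/crop0.png

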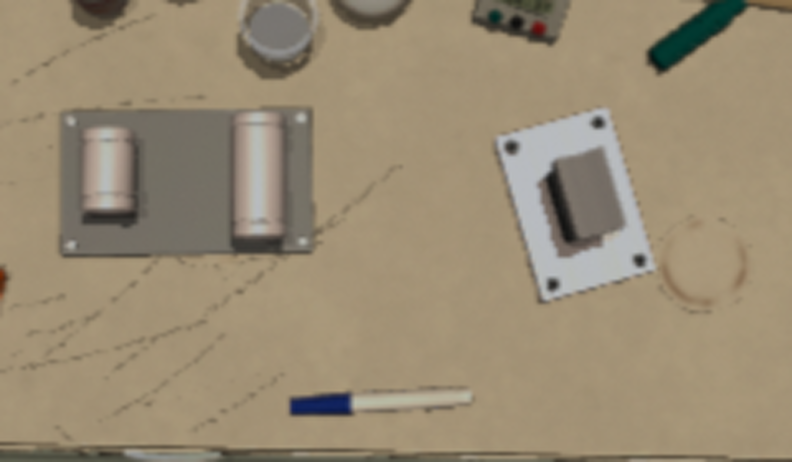

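View pics/crop1.png

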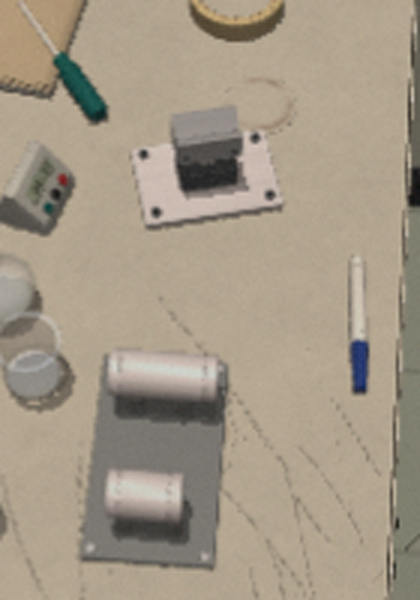

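The crop shows the long barrel at the right of the rack (crop0 (258,175) = picture (288,243)), about 90 mm against 60 mm for the short one. The V-block groove is at about (0.524, -0.172), yaw about 17°. Now I move to a hover over the barrel.

servo_tool:
  steps:
    - {"x": -0.02,"y": -0.025}
    - {"x": -0.03,"y": -0.038}
    - {"x": -0.03,"y": -0.038}
    - {"x": -0.03,"y": -0.038}
    - {"x": -0.03,"y": -0.038}
    - {"x": -0.03,"y": -0.038}
    - {"x": -0.03,"y": -0.038}
    - {"x": -0.03,"y": -0.038}
    - {"x": -0.03,"y": -0.038}
    - {"x": -0.03,"y": -0.038}
    - {"x": -0.03,"y": -0.038}
    - {"x": -0.03,"y": -0.038}
  newtons: 30

```text
validation failed for argument at $.st...
```

```bash
cat >> h.py <<'E'
def go(pos,yaw=None):
    """tool-axis shift to reach TCP pos, tool-down, tool x at world yaw (deg)"""
    s=bot.state();M=q2R(s['eef_rot']);d=M.T@(np.array(pos)-s['ee_pos'])
    print('t',round(s['time_s'],2),'pos',np.round(s['ee_pos'],4),'yaw',np.degrees(np.arctan2(M[1,0],M[0,0])).round(2),'zaxis',M[:,2].round(4),'F',np.round(s['force'],2),'w',round(s['grip_width'],4))
    print('shift',d.round(4),end=' ')
    if yaw is not None:
        a=np.radians(yaw);T=np.array([[np.cos(a),np.sin(a),0],[np.sin(a),-np.cos(a),0],[0,0,-1]])
        print('rotvec deg',np.degrees(R.from_matrix(M.T@T).as_rotvec()).round(2))
    else:print()
E
python3 -c "
from h import *
go([.535,.067,.25],-88.8);print(bot.state()['joints'].round(3))
print(viewer.camera_params('wrist'))"
```

```text
t 0.1 pos [ 0.2098 -0.5079  0.3029] yaw -67.55 zaxis [-9.0e-04  1.9e-03 -1.0e+00] F [0.11 0.19 0.54] w 0.0852
shift [-0.407  -0.5201  0.0537] rotvec deg [ 0.03  0.12 21.25]
[ 1.137  0.312  0.014  1.513 -0.004  1.319 -0.027]
{'fx': 423.5804093230554, 'fy': 423.5804093230554, 'cx': 316.58069195345973, 'cy': 237.20326495328197, 'k1': -0.027007491670588833, 'tool_from_camera': array([[ 9.99999774e-01,  2.07879308e-04, -6.39777653e-04,
        -1.27389314e-03],
       [-1.05676310e-05,  9.55792345e-01,  2.94042503e-01,
        -7.43215898e-02],
       [ 6.72619935e-04, -2.94042430e-01,  9.55792131e-01,
        -6.93691781e-02],
       [ 0.00000000e+00,  0.00000000e+00,  0.00000000e+00,
         1.00000000e+00]])}
```

servo_tool:
  steps:
    - {"x": -0.02,"y": -0.025,"z": 0.0,"rx": 0,"ry": 0,"rz": 0,"claw": 0}
  newtons: 30

```text
time_s: 0.2
ee_pos: [0.2218, -0.4831, 0.3028]
eef_rot: [0.002, 0.829, -0.559, -0.001]
force: [0.9, 0.4, 0.3]
grip_width: 0.0853
```

servo_tool:
  steps:
    - {"x": -0.03,"y": -0.038,"z": 0.0,"rx": 0,"ry": 0,"rz": 0,"claw": 0}
    - {"x": -0.03,"y": -0.038,"z": 0.0,"rx": 0,"ry": 0,"rz": 0,"claw": 0}
    - {"x": -0.03,"y": -0.038,"z": 0.0,"rx": 0,"ry": 0,"rz": 0,"claw": 0}
    - {"x": -0.03,"y": -0.038,"z": 0.0,"rx": 0,"ry": 0,"rz": 0,"claw": 0}
    - {"x": -0.03,"y": -0.038,"z": 0.0,"rx": 0,"ry": 0,"rz": 0,"claw": 0}
    - {"x": -0.03,"y": -0.038,"z": 0.0,"rx": 0,"ry": 0,"rz": 0,"claw": 0}
    - {"x": -0.03,"y": -0.038,"z": 0.0,"rx": 0,"ry": 0,"rz": 0,"claw": 0}
    - {"x": -0.03,"y": -0.038,"z": 0.0,"rx": 0,"ry": 0,"rz": 0,"claw": 0}
    - {"x": -0.03,"y": -0.038,"z": 0.0,"rx": 0,"ry": 0,"rz": 0,"claw": 0}
    - {"x": -0.03,"y": -0.038,"z": 0.0,"rx": 0,"ry": 0,"rz": 0,"claw": 0}
    - {"x": -0.03,"y": -0.038,"z": 0.0,"rx": 0,"ry": 0,"rz": 0,"claw": 0}
    - {"x": 0,"y": 0,"z": 0.0,"rx": 0,"ry": 0,"rz": 0,"claw": 0}

```text
time_s: 1.4
ee_pos: [0.4874, -0.007, 0.3038]
eef_rot: [-0.003, 0.835, -0.55, -0.001]
force: [-0.4, 0.2, 0.3]
grip_width: 0.0853
```

```bash
python3 -c "
from h import *
go([.535,.067,.25],-88.8);print(bot.state()['joints'].round(3))
"
```

```text
t 1.4 pos [ 0.4874 -0.007   0.3038] yaw -66.76 zaxis [ 0.0014  0.0064 -1.    ] F [-0.43  0.2   0.27] w 0.0853
shift [-0.0489 -0.0727  0.0543] rotvec deg [-0.16  0.34 22.04]
[ 0.374  0.213 -0.465  1.662  0.092  1.287 -1.273]
```

servo_tool:
  steps:
    - {"x": -0.025,"y": -0.036,"z": 0.027,"rx": 0,"ry": 0,"rz": 0,"claw": 0}
    - {"x": -0.024,"y": -0.037,"z": 0.027,"rx": 0,"ry": 0,"rz": 0,"claw": 0}
    - {"x": 0,"y": 0,"z": 0,"rx": 0,"ry": 0,"rz": 7.3,"claw": 0}
    - {"x": 0,"y": 0,"z": 0,"rx": 0,"ry": 0,"rz": 7.3,"claw": 0}
    - {"x": 0,"y": 0,"z": 0,"rx": 0,"ry": 0,"rz": 7.4,"claw": 0}
    - {"x": 0,"y": 0,"z": 0.0,"rx": 0,"ry": 0,"rz": 0,"claw": 0}
    - {"x": 0,"y": 0,"z": 0.0,"rx": 0,"ry": 0,"rz": 0,"claw": 0}

```text
time_s: 2.1
ee_pos: [0.5328, 0.0548, 0.2513]
eef_rot: [0.0, 0.711, -0.704, -0.0]
force: [-0.1, 0.1, -0.4]
grip_width: 0.0851
```

```bash
cat > look.py <<'E'
import sys
from h import *
tag=sys.argv[1]
s=bot.state();im,d=viewer.camera('wrist');p=viewer.camera_params('wrist')
w=pts('wrist',d,p,s);save(tag+'.png',im);np.savez(tag+'.npz',im=im,w=w,d=d)
def fit(x0,x1,y0,y1,zlo,zhi,lab):
    P=w.reshape(-1,3);m=(d.ravel()>0)&(P[:,0]>x0)&(P[:,0]<x1)&(P[:,1]>y0)&(P[:,1]<y1)&(P[:,2]>zlo)&(P[:,2]<zhi);Q=P[m]
    if len(Q)<10: print(lab,len(Q));return Q
    r=cv2.minAreaRect(Q[:,:2].astype(np.float32)*1000)
    print(lab,len(Q),'mean',Q.mean(0).round(4),'minrect',np.round(r[0],1),np.round(r[1],1),round(r[2],2),'z',np.percentile(Q[:,2],[2,50,98]).round(4))
    return Q
E
cat > l1.py <<'E'
from look import *
go([.535,.067,.25],-88.8);print(s['joints'].round(3))
Q=fit(.46,.61,.03,.11,.055,.09,'long')
# cylinder fit: axis yaw a, offset c, height h, radius 20
from scipy.optimize import least_squares
def f(v):
    a,c,h=v; e=-(Q[:,0]-.53)*np.sin(a)+(Q[:,1]-c)*np.cos(a)
    return np.hypot(e,Q[:,2]-h)-.02
o=least_squares(f,[0,.067,.05],loss='soft_l1',f_scale=.002);a=o.x[0]
t=(Q[:,0]-.53)*np.cos(a)+(Q[:,1]-o.x[1])*np.sin(a)
print('yaw',np.degrees(a),'y at x=.53',o.x[1],'axis z',o.x[2],'ends',np.percentile(t,[0.2,99.8])+.53)
P=w.reshape(-1,3);print('rack z',np.median(P[(abs(P[:,0]-.53)<.03)&(P[:,1]>.1)&(P[:,1]<.14)&(d.ravel()>0)][:,2]))
E
python3 l1.py long1
```

```text
t 2.15 pos [0.5328 0.0548 0.2514] yaw -89.44 zaxis [-4.e-04 -3.e-04 -1.e+00] F [ 0.39 -0.44 -0.1 ] w 0.0855
shift [-0.0121 -0.0023  0.0014] rotvec deg [ 0.02 -0.02 -0.64]
[ 0.183  0.348 -0.414  1.623  0.148  1.203 -1.823]
long 7987 mean [0.5347 0.0677 0.0657] minrect [531.7  68.2] [90.8 38. ] 1.89 z [0.057  0.0669 0.07  ]
yaw 2.0151888114796788 y at x=.53 0.06820871749352134 axis z 0.04905614517095397 ends [0.48726781 0.5769668 ]
rack z 0.2403284280571449
```

View pics/long1.png

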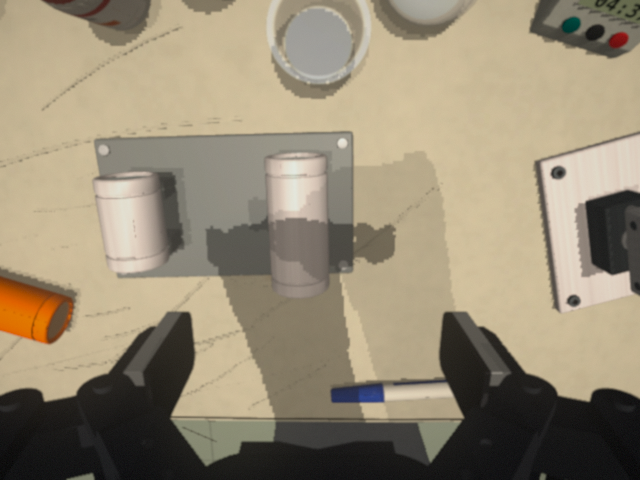

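The picture shows the long barrel at (297,225) and the short one at (130,222). Fit: centre (0.532, 0.068, 0.05), yaw 2°.

```bash
python3 -c "
from h import *
go([.532,.0683,.17],-88);go([.532,.0683,.1005],-88)
"
```

```text
t 2.15 pos [0.5328 0.0548 0.2514] yaw -89.44 zaxis [-4.e-04 -3.e-04 -1.e+00] F [ 0.39 -0.44 -0.1 ] w 0.0855
shift [-0.0135  0.0007  0.0814] rotvec deg [ 0.02 -0.02 -1.44]
t 2.15 pos [0.5328 0.0548 0.2514] yaw -89.44 zaxis [-4.e-04 -3.e-04 -1.e+00] F [ 0.39 -0.44 -0.1 ] w 0.0855
shift [-0.0135  0.0007  0.1509] rotvec deg [ 0.02 -0.02 -1.44]
```

servo_tool:
  steps:
    - {"x": -0.0135,"y": 0.0007,"z": 0,"rx": 0,"ry": 0,"rz": 0,"claw": 0}
    - {"x": 0,"y": 0,"z": 0.03,"rx": 0,"ry": 0,"rz": -1.4,"claw": 0}
    - {"x": 0,"y": 0,"z": 0.04,"rx": 0,"ry": 0,"rz": 0,"claw": 0}
    - {"x": 0,"y": 0,"z": 0.0,"rx": 0,"ry": 0,"rz": 0,"claw": 0}
    - {"x": 0,"y": 0,"z": 0.0,"rx": 0,"ry": 0,"rz": 0,"claw": 0}

```text
time_s: 2.65
ee_pos: [0.5319, 0.0694, 0.1817]
eef_rot: [0.0, 0.719, -0.695, -0.001]
force: [-0.3, 0.5, 1.2]
grip_width: 0.0858
```

```bash
python3 -c "
from h import *
go([.532,.0683,.1005],-88)
"
```

```text
t 2.65 pos [0.5319 0.0694 0.1817] yaw -88.08 zaxis [-1.3e-03  5.0e-04 -1.0e+00] F [-0.3   0.49  1.19] w 0.0858
shift [ 0.0012 -0.0002  0.0812] rotvec deg [ 0.08  0.03 -0.08]
```

servo_tool:
  steps:
    - {"x": 0.001,"y": 0,"z": 0.03,"rx": 0,"ry": 0,"rz": 0,"claw": 0}
    - {"x": 0,"y": 0,"z": 0.03,"rx": 0,"ry": 0,"rz": 0,"claw": 0}
    - {"x": 0,"y": 0,"z": 0.021,"rx": 0,"ry": 0,"rz": 0,"claw": 0}
    - {"x": 0,"y": 0,"z": 0.0,"rx": 0,"ry": 0,"rz": 0,"claw": 0}
    - {"x": 0,"y": 0,"z": 0.0,"rx": 0,"ry": 0,"rz": 0,"claw": 60}
    - {"x": 0,"y": 0,"z": 0.0,"rx": 0,"ry": 0,"rz": 0,"claw": 100}
    - {"x": 0,"y": 0,"z": 0.0,"rx": 0,"ry": 0,"rz": 0,"claw": 160}
    - {"x": 0,"y": 0,"z": 0.0,"rx": 0,"ry": 0,"rz": 0,"claw": 160}
    - {"x": 0,"y": 0,"z": 0.0,"rx": 0,"ry": 0,"rz": 0,"claw": 160}
    - {"x": 0,"y": 0,"z": 0.0,"rx": 0,"ry": 0,"rz": 0,"claw": 160}
  newtons: 30

```text
time_s: 3.65
ee_pos: [0.5336, 0.0672, 0.1026]
eef_rot: [-0.001, 0.718, -0.696, 0.002]
force: [-0.7, -1.0, 5.1]
grip_width: 0.0391
```

```bash
python3 -c "
from h import *
go([.532,.0683,.1005],-88)
"
```

```text
t 3.65 pos [0.5336 0.0672 0.1026] yaw -88.17 zaxis [ 3.5e-03 -9.0e-04 -1.0e+00] F [-0.74 -1.02  5.14] w 0.0391
shift [-0.0011  0.0016  0.0021] rotvec deg [-0.2  -0.06 -0.17]
```

servo_tool:
  steps:
    - {"x": 0,"y": 0,"z": 0,"rx": 0,"ry": 0,"rz": 0,"claw": 255}
    - {"x": 0,"y": 0,"z": 0,"rx": 0,"ry": 0,"rz": 0,"claw": 255}
    - {"x": 0,"y": 0,"z": -0.015,"rx": 0,"ry": 0,"rz": 0,"claw": 255}
    - {"x": 0,"y": 0,"z": -0.025,"rx": 0,"ry": 0,"rz": 0,"claw": 255}
    - {"x": 0,"y": 0,"z": -0.035,"rx": 0,"ry": 0,"rz": 0,"claw": 255}
    - {"x": 0,"y": 0,"z": -0.035,"rx": 0,"ry": 0,"rz": 0,"claw": 255}
    - {"x": 0,"y": 0,"z": -0.02,"rx": 0,"ry": 0,"rz": 0,"claw": 255}
    - {"x": 0,"y": 0,"z": 0,"rx": 0,"ry": 0,"rz": 0,"claw": 255}
    - {"x": 0,"y": 0,"z": 0,"rx": 0,"ry": 0,"rz": 0,"claw": 255}

```text
time_s: 4.55
ee_pos: [0.5319, 0.0676, 0.2303]
eef_rot: [0.0, 0.718, -0.696, 0.0]
force: [-0.6, 0.1, -2.1]
grip_width: 0.0392
```

Run:
```python
from h import *
go([.52,-.09,.23],-73)
p=viewer.camera_params('wrist')
s=bot.state();im,d=viewer.camera('wrist');save('lift.png',im)
w=pts('wrist',d,p,s);np.savez('lift.npz',w=w,d=d,im=im)
M=q2R(s['eef_rot']);T=(w-s['ee_pos'])@M
Q=T[(d>0)&(abs(T[...,0])<.017)&(T[...,2]>.02)&(T[...,2]<.08)&(abs(T[...,1])<.07)]
print(len(Q),np.percentile(Q,[1,50,99],axis=0).round(4))
```

```text
t 4.55 pos [0.5319 0.0676 0.2303] yaw -88.15 zaxis [-1.e-04 -3.e-04 -1.e+00] F [-0.56  0.12 -2.11] w 0.0392
shift [0.1572 0.017  0.0004] rotvec deg [ 1.000e-02 -1.000e-02 -1.515e+01]
27016 [[-0.0166 -0.0434  0.0328]
 [-0.0003 -0.0178  0.0359]
 [ 0.0166  0.0244  0.0688]]
```

View pics/lift.png

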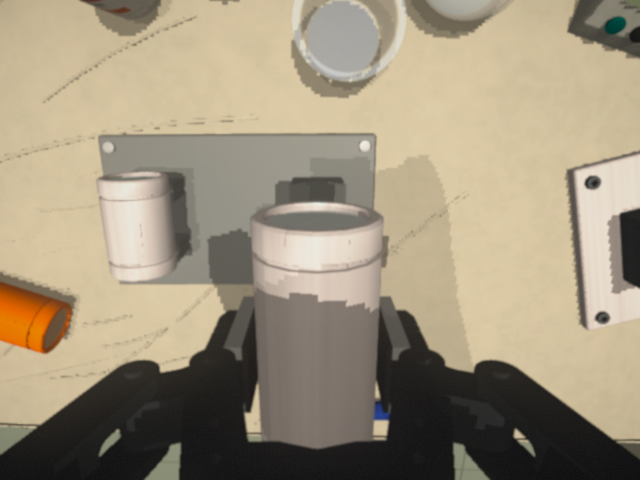

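```bash
cat > tf.py <<'E'
from h import *
from scipy.optimize import least_squares
def toolfit(w,d,s):
    M=q2R(s['eef_rot']);T=(w-s['ee_pos'])@M
    Q=T[(d>0)&(abs(T[...,0])<.017)&(T[...,2]>.025)&(T[...,2]<.05)&(T[...,1]<.02)&(T[...,1]>-.06)]
    def f(v):
        x0,a,z0,b=v;return np.hypot(Q[:,0]-x0-a*Q[:,1],Q[:,2]-z0-b*Q[:,1])-.02
    o=least_squares(f,[0,0,.054,0],loss='soft_l1',f_scale=.001)
    print('barrel in tool: x0 %.4f yawslope %.4f z0 %.4f pitchslope %.4f'%tuple(o.x),'near end y',np.percentile(Q[:,1],[.1,.5,1]).round(4),'rms',np.sqrt(np.mean(f(o.x)**2)))
E
python3 - <<'E'
from tf import *
z=np.load('lift.npz');toolfit(z['w'],z['d'],bot.state())
go([.445,-.195,.23],-73)
E
```

```text
barrel in tool: x0 -0.0012 yawslope 0.0016 z0 0.0526 pitchslope -0.0067 near end y [-0.0443 -0.0441 -0.044 ] rms 0.001507972206054289
t 4.6 pos [0.5313 0.0674 0.2293] yaw -88.15 zaxis [-2.5e-03 -6.0e-04 -1.0e+00] F [ 0.21  0.93 -1.99] w 0.0394
shift [ 0.2595  0.0948 -0.0004] rotvec deg [ 1.500e-01 -1.000e-02 -1.515e+01]
```

servo_tool:
  steps:
    - {"x": 0.02,"y": 0.007,"z": 0,"rx": 0,"ry": 0,"rz": 0,"claw": 255}
    - {"x": 0.035,"y": 0.013,"z": 0,"rx": 0,"ry": 0,"rz": 0,"claw": 255}
    - {"x": 0.035,"y": 0.013,"z": 0,"rx": 0,"ry": 0,"rz": 0,"claw": 255}
    - {"x": 0.035,"y": 0.013,"z": 0,"rx": 0,"ry": 0,"rz": 0,"claw": 255}
    - {"x": 0.035,"y": 0.013,"z": 0,"rx": 0,"ry": 0,"rz": 0,"claw": 255}
    - {"x": 0.035,"y": 0.013,"z": 0,"rx": 0,"ry": 0,"rz": 0,"claw": 255}
    - {"x": 0.035,"y": 0.013,"z": 0,"rx": 0,"ry": 0,"rz": 0,"claw": 255}
    - {"x": 0.03,"y": 0.01,"z": 0,"rx": 0,"ry": 0,"rz": -5,"claw": 255}
    - {"x": 0,"y": 0,"z": 0,"rx": 0,"ry": 0,"rz": -5,"claw": 255}
    - {"x": 0,"y": 0,"z": 0,"rx": 0,"ry": 0,"rz": -5,"claw": 255}
    - {"x": 0,"y": 0,"z": 0,"rx": 0,"ry": 0,"rz": 0,"claw": 255}
    - {"x": 0,"y": 0,"z": 0,"rx": 0,"ry": 0,"rz": 0,"claw": 255}

```text
time_s: 5.8
ee_pos: [0.445, -0.1948, 0.2292]
eef_rot: [0.0, 0.803, -0.596, -0.001]
force: [-0.2, -0.1, -2.1]
grip_width: 0.0392
```

```bash
cat > l2.py <<'E'
from look import *
from tf import toolfit
go([.445,-.195,.23],-73);print(s['joints'].round(3))
toolfit(w,d,s)
Q=fit(.47,.58,-.225,-.12,.066,.11,'vee')
E
python3 l2.py vee1
```

```text
t 5.85 pos [ 0.4452 -0.1948  0.2295] yaw -73.2 zaxis [-0.0021  0.001  -1.    ] F [ 0.18  0.68 -1.09] w 0.039
shift [ 0.0002  0.0003 -0.0005] rotvec deg [ 0.1   0.09 -0.2 ]
[ 0.653  0.26  -0.332  1.786  0.093  1.114 -0.987]
barrel in tool: x0 -0.0014 yawslope 0.0014 z0 0.0536 pitchslope -0.0085 near end y [-0.0439 -0.0438 -0.0437] rms 0.0013231534259275108
vee 9783 mean [ 0.5224 -0.1696  0.0802] minrect [ 521.3 -170. ] [60.4 36.5] 16.93 z [0.0714 0.0805 0.0873]
```

View pics/vee1.png

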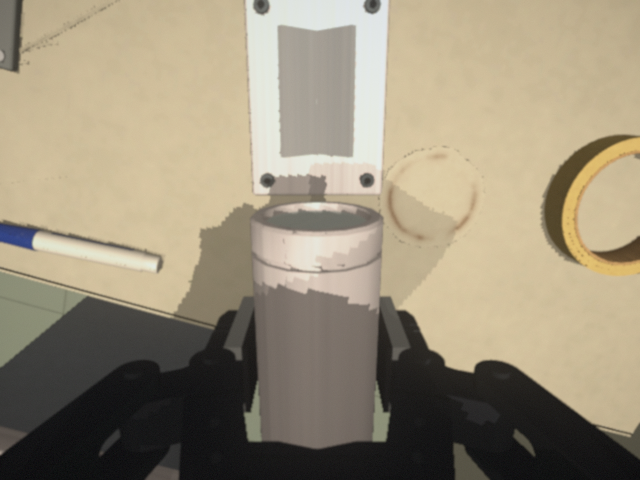

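```bash
cat > vfit.py <<'E'
from h import *
from scipy.optimize import least_squares
import sys
z=np.load(sys.argv[1]);w=z['w'];d=z['d'];P=w[d>0]
c0=np.array([.5215,-.170]);
Q=P[(np.hypot(P[:,0]-c0[0],P[:,1]-c0[1])<.05)&(P[:,2]>.068)&(P[:,2]<.1)]
# V surface: z = zb + |e|, e across (drop the tops: flat? keep |e|<15)
def e_(v): a=v[0];return -(Q[:,0]-c0[0])*np.sin(a)+(Q[:,1]-c0[1])*np.cos(a)-v[1]
def f(v): return np.where(abs(e_(v))<.0155,(v[2]+abs(e_(v))-Q[:,2])*.707,0)
o=least_squares(f,[np.radians(17),0,.072],loss='soft_l1',f_scale=.001);a=o.x[0]
e=e_(o.x);t=(Q[:,0]-c0[0])*np.cos(a)+(Q[:,1]-c0[1])*np.sin(a)
lo,hi=np.percentile(t,[.3,99.7]);tm=(lo+hi)/2
print('yaw',np.degrees(a),'bottom z',o.x[2],'e range',np.percentile(e,[.3,99.7]).round(4),'len',hi-lo,'rms',np.sqrt(np.mean(f(o.x)**2)))
c=c0+tm*np.array([np.cos(a),np.sin(a)])+o.x[1]*np.array([-np.sin(a),np.cos(a)])
print('vee seat xy',c.round(4))
E
python3 vfit.py vee1.npz; python3 vfit.py top0.npz;python3 vfit.py side0.npz
```

```text
yaw 16.8395452277604 bottom z 0.07109192309330005 e range [-0.0181  0.0181] len 0.059826846397193954 rms 0.0004621939730748403
vee seat xy [ 0.5213 -0.17  ]
yaw 17.434713416310473 bottom z 0.07271068930868821 e range [-0.0184  0.0179] len 0.05972745714070797 rms 0.0018968458579122177
vee seat xy [ 0.5236 -0.1715]
yaw 16.80873416847288 bottom z 0.06937836814553103 e range [-0.0188  0.0193] len 0.06005572367754728 rms 0.0027822482708494693
vee seat xy [ 0.5247 -0.168 ]
```

The V shows at (317,90) in the wrist picture, with the barrel held straight in the jaws at (317,320). Both were measured with the same camera, so the target TCP over the V is (0.5225, -0.171), yaw -73.2.

```bash
python3 -c "
from h import *
go([.5225,-.171,.19],-73.16)"
```

```text
t 5.85 pos [ 0.4452 -0.1948  0.2295] yaw -73.2 zaxis [-0.0021  0.001  -1.    ] F [ 0.18  0.68 -1.09] w 0.039
shift [-0.0004 -0.0809  0.0394] rotvec deg [ 0.1   0.09 -0.04]
```

servo_tool:
  steps:
    - {"x": 0,"y": -0.02,"z": 0,"rx": 0,"ry": 0,"rz": 0,"claw": 255}
    - {"x": 0,"y": -0.03,"z": 0,"rx": 0,"ry": 0,"rz": 0,"claw": 255}
    - {"x": -0.0004,"y": -0.021,"z": 0,"rx": 0,"ry": 0,"rz": 0,"claw": 255}
    - {"x": 0,"y": -0.01,"z": 0.01,"rx": 0,"ry": 0,"rz": 0,"claw": 255}
    - {"x": 0,"y": 0,"z": 0.03,"rx": 0,"ry": 0,"rz": 0,"claw": 255}
    - {"x": 0,"y": 0,"z": 0,"rx": 0,"ry": 0,"rz": 0,"claw": 255}
    - {"x": 0,"y": 0,"z": 0,"rx": 0,"ry": 0,"rz": 0,"claw": 255}
    - {"x": 0,"y": 0,"z": 0,"rx": 0,"ry": 0,"rz": 0,"claw": 255}

```text
time_s: 6.65
ee_pos: [0.5233, -0.1718, 0.1915]
eef_rot: [-0.0, 0.803, -0.596, 0.001]
force: [-0.2, 0.4, -1.0]
grip_width: 0.0395
```

```bash
python3 -c "
from h import *
go([.5225,-.171,.155],-73.16);
for i in range(4): viewer.camera('top')
go([.5225,-.171,.155],-73.16);"
```

```text
t 6.65 pos [ 0.5233 -0.1718  0.1915] yaw -73.2 zaxis [ 1.2e-03 -8.0e-04 -1.0e+00] F [-0.2   0.39 -1.03] w 0.0395
shift [-0.0011  0.0005  0.0365] rotvec deg [-0.05 -0.06 -0.04]
t 6.85 pos [ 0.5235 -0.1717  0.1917] yaw -73.17 zaxis [ 1.9e-03 -9.0e-04 -1.0e+00] F [-0.24 -0.19 -1.82] w 0.0394
shift [-0.001   0.0008  0.0367] rotvec deg [-0.09 -0.08 -0.01]
```

servo_tool:
  steps:
    - {"x": -0.0008,"y": 0.0005,"z": 0.012,"rx": 0,"ry": 0,"rz": 0,"claw": 255}
    - {"x": 0,"y": 0,"z": 0.012,"rx": 0,"ry": 0,"rz": 0,"claw": 255}
    - {"x": 0,"y": 0,"z": 0.009,"rx": 0,"ry": 0,"rz": 0,"claw": 255}
    - {"x": 0,"y": 0,"z": 0.002,"rx": 0,"ry": 0,"rz": 0,"claw": 255}
    - {"x": 0,"y": 0,"z": 0,"rx": 0,"ry": 0,"rz": 0,"claw": 255}
    - {"x": 0,"y": 0,"z": 0,"rx": 0,"ry": 0,"rz": 0,"claw": 255}

```text
time_s: 7.45
ee_pos: [0.5226, -0.1706, 0.1556]
eef_rot: [-0.0, 0.803, -0.596, 0.0]
force: [-0.1, -1.0, -1.4]
grip_width: 0.0395
```

```bash
python3 -c "
from h import *
go([.5225,-.171,.153],-73.16);
for i in range(4): viewer.camera('top')
go([.5225,-.171,.153],-73.16);"
```

```text
t 7.45 pos [ 0.5226 -0.1706  0.1556] yaw -73.14 zaxis [ 2.e-04  1.e-04 -1.e+00] F [-0.08 -0.97 -1.45] w 0.0395
shift [0.0003 0.0002 0.0026] rotvec deg [-0.01  0.    0.02]
t 7.65 pos [ 0.5227 -0.1707  0.1559] yaw -73.14 zaxis [ 7.e-04 -2.e-04 -1.e+00] F [-0.06  0.28 -1.33] w 0.0393
shift [0.0002 0.0003 0.0029] rotvec deg [-0.04 -0.02  0.02]
```

servo_tool:
  steps:
    - {"x": 0,"y": 0,"z": 0.001,"rx": 0,"ry": 0,"rz": 0,"claw": 255}
    - {"x": 0,"y": 0,"z": 0.001,"rx": 0,"ry": 0,"rz": 0,"claw": 255}
    - {"x": 0,"y": 0,"z": 0.001,"rx": 0,"ry": 0,"rz": 0,"claw": 255}
    - {"x": 0,"y": 0,"z": 0,"rx": 0,"ry": 0,"rz": 0,"claw": 255}
    - {"x": 0,"y": 0,"z": 0,"rx": 0,"ry": 0,"rz": 0,"claw": 255}

```text
time_s: 8.15
ee_pos: [0.5226, -0.1709, 0.1527]
eef_rot: [0.0, 0.803, -0.596, 0.0]
force: [-0.2, 0.5, -0.4]
grip_width: 0.0392
```

```bash
python3 -c "
from h import *
for i in range(6):
  viewer.camera('top');s=bot.state();print(s['force'].round(2),s['ee_pos'].round(4))"
```

```text
[ 0.1  -0.64 -0.04] [ 0.5226 -0.1709  0.1527]
[ 0.11 -0.61 -0.33] [ 0.5225 -0.1709  0.1527]
[ 0.08 -0.57 -0.49] [ 0.5225 -0.1709  0.1527]
[ 0.18 -0.8  -0.87] [ 0.5225 -0.1709  0.1527]
[ 0.24 -0.69 -0.95] [ 0.5225 -0.1709  0.1527]
[ 0.18 -0.95  0.52] [ 0.5225 -0.1709  0.1527]
```

servo_tool:
  steps:
    - {"x": 0,"y": 0,"z": 0.001,"rx": 0,"ry": 0,"rz": 0,"claw": 255}
    - {"x": 0,"y": 0,"z": 0.0005,"rx": 0,"ry": 0,"rz": 0,"claw": 255}
    - {"x": 0,"y": 0,"z": 0,"rx": 0,"ry": 0,"rz": 0,"claw": 255}
    - {"x": 0,"y": 0,"z": 0,"rx": 0,"ry": 0,"rz": 0,"claw": 255}

```text
time_s: 8.85
ee_pos: [0.5226, -0.171, 0.1513]
eef_rot: [0.0, 0.803, -0.596, 0.0]
force: [-0.2, -1.8, 1.5]
grip_width: 0.0394
```

```bash
python3 -c "
from h import *
for i in range(6):
  viewer.camera('top');s=bot.state();print(s['force'].round(2),s['ee_pos'].round(4))"
```

```text
[-0.04 -2.19  1.15] [ 0.5226 -0.171   0.1513]
[-0.06 -0.87  0.95] [ 0.5226 -0.171   0.1513]
[ 0.   -0.6   1.91] [ 0.5226 -0.171   0.1513]
[-0.61 -1.5   1.32] [ 0.5226 -0.171   0.1512]
[ 0.74 -1.52  1.66] [ 0.5226 -0.1709  0.1512]
[ 0.26 -1.32  1.78] [ 0.5226 -0.1709  0.1512]
```

servo_tool:
  steps:
    - {"x": 0,"y": 0,"z": 0,"rx": 0,"ry": 0,"rz": 0,"claw": 120}
    - {"x": 0,"y": 0,"z": 0,"rx": 0,"ry": 0,"rz": 0,"claw": 110}
    - {"x": 0,"y": 0,"z": 0,"rx": 0,"ry": 0,"rz": 0,"claw": 90}
    - {"x": 0,"y": 0,"z": 0,"rx": 0,"ry": 0,"rz": 0,"claw": 60}
    - {"x": 0,"y": 0,"z": 0,"rx": 0,"ry": 0,"rz": 0,"claw": 40}
    - {"x": 0,"y": 0,"z": 0,"rx": 0,"ry": 0,"rz": 0,"claw": 40}
    - {"x": 0,"y": 0,"z": 0,"rx": 0,"ry": 0,"rz": 0,"claw": 40}

```text
time_s: 9.85
ee_pos: [0.5224, -0.1707, 0.151]
eef_rot: [0.0, 0.803, -0.596, -0.0]
force: [0.2, -0.4, -0.7]
grip_width: 0.072
```

```bash
cat > l3.py <<'E'
from look import *
from tf import toolfit
go([.5225,-.171,.25],-73.16);toolfit(w,d,s)
E
python3 l3.py rel1
```

```text
t 9.9 pos [ 0.5224 -0.1707  0.1511] yaw -73.15 zaxis [ 0. -0. -1.] F [ 0.49 -0.44  1.2 ] w 0.0725
shift [ 0.0003 -0.     -0.0989] rotvec deg [-0.   -0.    0.01]
barrel in tool: x0 -0.0010 yawslope 0.0007 z0 0.0524 pitchslope -0.0056 near end y [-0.044  -0.0438 -0.0437] rms 0.0016177741263501534
```

View pics/rel1.png

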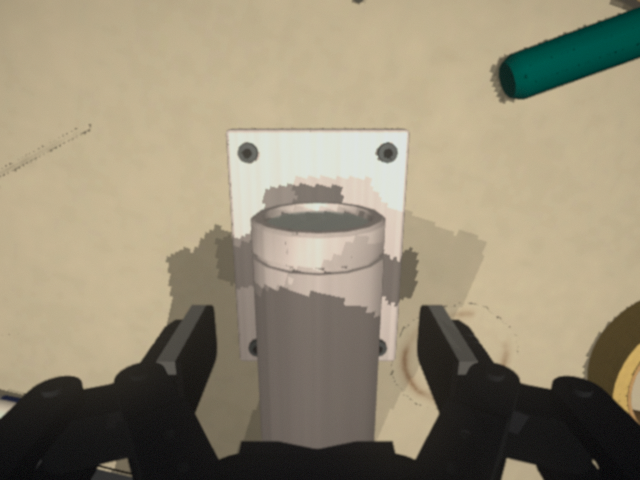

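Released. The barrel sits in the groove at (318,330) and the fit is unchanged within 0.3 mm. Now I back up, shut the fingers, and look again.

servo_tool:
  steps:
    - {"x": 0,"y": 0,"z": -0.01,"rx": 0,"ry": 0,"rz": 0,"claw": 40}
    - {"x": 0,"y": 0,"z": -0.02,"rx": 0,"ry": 0,"rz": 0,"claw": 40}
    - {"x": 0,"y": 0,"z": -0.03,"rx": 0,"ry": 0,"rz": 0,"claw": 40}
    - {"x": 0,"y": 0,"z": -0.03,"rx": 0,"ry": 0,"rz": 0,"claw": 40}
    - {"x": 0,"y": 0,"z": -0.01,"rx": 0,"ry": 0,"rz": 0,"claw": 255}
    - {"x": 0,"y": 0,"z": 0,"rx": 0,"ry": 0,"rz": 0,"claw": 255}
    - {"x": 0,"y": 0,"z": 0,"rx": 0,"ry": 0,"rz": 0,"claw": 255}
    - {"x": 0,"y": 0,"z": 0,"rx": 0,"ry": 0,"rz": 0,"claw": 255}
    - {"x": 0,"y": 0,"z": 0,"rx": 0,"ry": 0,"rz": 0,"claw": 255}
    - {"x": 0,"y": 0,"z": 0,"rx": 0,"ry": 0,"rz": 0,"claw": 255}

```text
time_s: 10.9
ee_pos: [0.522, -0.1706, 0.25]
eef_rot: [0.0, 0.803, -0.596, -0.001]
force: [0.1, -0.2, 0.6]
grip_width: 0.0
```

```bash
cat > bf.py <<'E'
from scipy.optimize import least_squares
from h import *
def bfit(w,d,lab,zlo=.1):
    P=w[d>0];c=np.array([.5225,-.171]);Q=P[(np.hypot(P[:,0]-c[0],P[:,1]-c[1])<.055)&(P[:,2]>zlo)&(P[:,2]<.128)]
    def g(a): return -(Q[:,0]-c[0])*np.sin(a)+(Q[:,1]-c[1])*np.cos(a)
    def f(v): 
        t=(Q[:,0]-c[0])*np.cos(v[0])+(Q[:,1]-c[1])*np.sin(v[0])
        return np.hypot(g(v[0])-v[1],Q[:,2]-v[2]-v[3]*t)-.02
    o=least_squares(f,[.294,0,.1,0],loss='soft_l1',f_scale=.001);a=o.x[0]
    t=(Q[:,0]-c[0])*np.cos(a)+(Q[:,1]-c[1])*np.sin(a);e=np.percentile(t,[.3,99.7])
    m=c+e.mean()*np.array([np.cos(a),np.sin(a)])+o.x[1]*np.array([-np.sin(a),np.cos(a)])
    print(lab,len(Q),'yaw',np.degrees(a).round(2),'centre',m.round(4),'axis z',o.x[2].round(4),'pitch',o.x[3].round(4),'len',np.ptp(e).round(4))
E
cat > l4.py <<'E'
from look import *
from bf import bfit
go([.5225,-.171,.195],-73.16);bfit(w,d,'wrist')
for n in('top','side'):
    i2,d2=viewer.camera(n);save(tag+n+'.png',i2);w2=pts(n,d2,viewer.camera_params(n));bfit(w2,d2,n)
print(bot.state()['force'])
E
python3 l4.py up1
```

```text
t 10.95 pos [ 0.5221 -0.1706  0.2502] yaw -73.15 zaxis [-1.5e-03  6.0e-04 -1.0e+00] F [-0.08  0.07 -0.29] w 0.0002
shift [ 0.0005 -0.0004  0.0552] rotvec deg [0.07 0.06 0.01]
wrist 9482 yaw 16.84 centre [ 0.5281 -0.1679] axis z 0.0986 pitch -0.003 len 0.0749
top 350 yaw 16.88 centre [ 0.5233 -0.1718] axis z 0.1004 pitch -0.0083 len 0.0897
side 445 yaw 17.52 centre [ 0.525  -0.1689] axis z 0.098 pitch -0.0012 len 0.0896
[-0.72723643  0.2753543  -0.53224627]
```

View pics/up1.png

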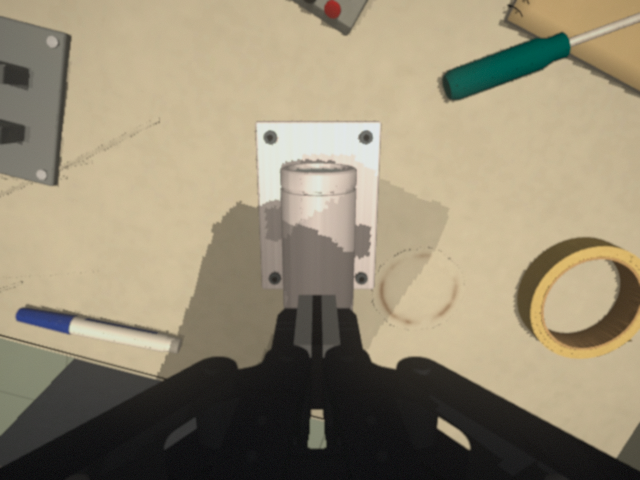

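The view shows the barrel level in the V, (318,235), with shut fingers above it. The top and side fits put barrel and groove within 1 mm and 1°. Now the press.

servo_tool:
  steps:
    - {"x": 0,"y": 0,"z": 0.01,"rx": 0,"ry": 0,"rz": 0,"claw": 255}
    - {"x": 0,"y": 0,"z": 0.015,"rx": 0,"ry": 0,"rz": 0,"claw": 255}
    - {"x": 0,"y": 0,"z": 0.015,"rx": 0,"ry": 0,"rz": 0,"claw": 255}
    - {"x": 0,"y": 0,"z": 0.009,"rx": 0,"ry": 0,"rz": 0,"claw": 255}
    - {"x": 0,"y": 0,"z": 0.003,"rx": 0,"ry": 0,"rz": 0,"claw": 255}
    - {"x": 0,"y": 0,"z": 0.001,"rx": 0,"ry": 0,"rz": 0,"claw": 255}
    - {"x": 0,"y": 0,"z": 0,"rx": 0,"ry": 0,"rz": 0,"claw": 255}
    - {"x": 0,"y": 0,"z": 0,"rx": 0,"ry": 0,"rz": 0,"claw": 255}

```text
time_s: 11.85
ee_pos: [0.5229, -0.1708, 0.1988]
eef_rot: [-0.0, 0.803, -0.596, 0.001]
force: [-0.2, -0.4, -0.2]
grip_width: 0.0001
```

```bash
cat > f.py <<'E'
from h import *
F=[]
for i in range(8):
  viewer.camera('top');s=bot.state();F.append(np.r_[s['force'],s['ee_pos'],s['wrist_torque']])
print(s['time_s'],np.mean(F,0).round(4),np.std(F,0).round(4))
E
python3 f.py
```

```text
12.25 [ 0.0737 -0.1849  0.0133  0.5226 -0.1708  0.1985  0.0062 -0.0138  0.0091] [6.008e-01 3.298e-01 5.984e-01 1.000e-04 0.000e+00 2.000e-04 3.430e-02
 3.930e-02 3.390e-02]
```

servo_tool:
  steps:
    - {"x": 0,"y": 0,"z": 0.001,"rx": 0,"ry": 0,"rz": 0,"claw": 255}
    - {"x": 0,"y": 0,"z": 0.001,"rx": 0,"ry": 0,"rz": 0,"claw": 255}
    - {"x": 0,"y": 0,"z": 0.001,"rx": 0,"ry": 0,"rz": 0,"claw": 255}
    - {"x": 0,"y": 0,"z": 0.001,"rx": 0,"ry": 0,"rz": 0,"claw": 255}
    - {"x": 0,"y": 0,"z": 0.001,"rx": 0,"ry": 0,"rz": 0,"claw": 255}
    - {"x": 0,"y": 0,"z": 0.001,"rx": 0,"ry": 0,"rz": 0,"claw": 255}
    - {"x": 0,"y": 0,"z": 0,"rx": 0,"ry": 0,"rz": 0,"claw": 255}
    - {"x": 0,"y": 0,"z": 0,"rx": 0,"ry": 0,"rz": 0,"claw": 255}

```text
time_s: 13.05
ee_pos: [0.5224, -0.1707, 0.1921]
eef_rot: [0.0, 0.803, -0.596, -0.0]
force: [-0.3, -0.1, 0.0]
grip_width: -0.0
```

```bash
python3 f.py
```

```text
13.45 [-1.024e-01 -1.606e-01  4.761e-01  5.224e-01 -1.707e-01  1.921e-01
  1.000e-04  1.760e-02  1.150e-02] [0.5033 0.4084 0.3187 0.     0.     0.     0.0388 0.0303 0.0291]
```

Just about touching. 2 mm more.

servo_tool:
  steps:
    - {"x": 0,"y": 0,"z": 0.001,"rx": 0,"ry": 0,"rz": 0,"claw": 255}
    - {"x": 0,"y": 0,"z": 0.001,"rx": 0,"ry": 0,"rz": 0,"claw": 255}
    - {"x": 0,"y": 0,"z": 0,"rx": 0,"ry": 0,"rz": 0,"claw": 255}
    - {"x": 0,"y": 0,"z": 0,"rx": 0,"ry": 0,"rz": 0,"claw": 255}

```text
time_s: 13.85
ee_pos: [0.5225, -0.1707, 0.1903]
eef_rot: [0.0, 0.803, -0.596, 0.0]
force: [-0.8, 0.7, 2.6]
grip_width: -0.0005
```

```bash
python3 f.py
```

```text
14.25 [-0.3559  0.1077  3.0344  0.5225 -0.1707  0.1902  0.0468  0.1795  0.0115] [5.100e-01 5.230e-01 4.985e-01 0.000e+00 0.000e+00 1.000e-04 3.250e-02
 1.500e-02 1.120e-02]
```

servo_tool:
  steps:
    - {"x": 0,"y": 0,"z": 0.001,"rx": 0,"ry": 0,"rz": 0,"claw": 255}
    - {"x": 0,"y": 0,"z": 0.001,"rx": 0,"ry": 0,"rz": 0,"claw": 255}
    - {"x": 0,"y": 0,"z": 0.0004,"rx": 0,"ry": 0,"rz": 0,"claw": 255}
    - {"x": 0,"y": 0,"z": 0,"rx": 0,"ry": 0,"rz": 0,"claw": 255}
    - {"x": 0,"y": 0,"z": 0,"rx": 0,"ry": 0,"rz": 0,"claw": 255}
    - {"x": 0,"y": 0,"z": 0,"rx": 0,"ry": 0,"rz": 0,"claw": 255}

```text
time_s: 14.85
ee_pos: [0.5225, -0.1707, 0.1881]
eef_rot: [0.0, 0.803, -0.596, 0.0]
force: [-1.8, 0.3, 6.3]
grip_width: -0.0002
```

```bash
python3 f.py; python3 l4.py press1
```

```text
15.25 [-2.0312  0.5456  6.2221  0.5225 -0.1707  0.1881  0.082   0.4047  0.0164] [0.4969 0.468  0.7774 0.     0.     0.     0.0187 0.0302 0.0348]
t 15.3 pos [ 0.5225 -0.1707  0.1882] yaw -73.15 zaxis [ 3.e-04 -3.e-04 -1.e+00] F [-1.78  0.68  6.17] w 0.0002
shift [ 0.0003  0.0001 -0.0068] rotvec deg [-0.01 -0.02  0.01]
wrist 11420 yaw 16.84 centre [ 0.5221 -0.1698] axis z 0.095 pitch -0.0178 len 0.0877
top 202 yaw 15.76 centre [ 0.5236 -0.1725] axis z 0.0971 pitch 0.0098 len 0.0897
side 376 yaw 17.94 centre [ 0.5245 -0.1686] axis z 0.0938 pitch 0.0005 len 0.0899
[-1.93171652  0.69057698  6.68767287]
```

View pics/press1.png

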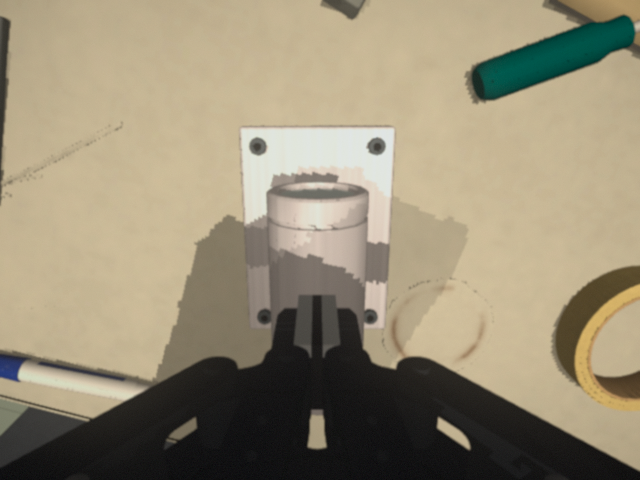

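Pressed with about 6.3 N, plus the barrel's weight of about 1.6 N. That makes a sink of about 5 mm, and the pose is steady and aligned. Handing in.

```bash
python3 -c "
from h import *
s=bot.state();print(s['time_s'],s['ee_pos'].round(4),s['force'].round(2),abs(s['dq']).max());print(ticket.sign_off())"
```

```text
15.4 [ 0.5225 -0.1707  0.1882] [-1.93  0.69  6.69] 0.0012368631224170612
the job is handed in; nothing more can be done
None
```

I laid the long barrel lengthwise in the V-block and handed the job in at 15.4 s, with the shut fingers still pressing it down from above. No verdict was reported.

How it went: I gripped the barrel across its sides, lifted it off the rack and lowered it into the groove. I then let go so it could settle onto both faces, shut the fingers above it and pressed straight down on its top.

**Push:** The fingers pushed with about 6.3 N, plus the barrel's weight of about 1.6 N. By the stated spring rate that sinks the block about 5 mm. The cameras saw the barrel drop 3.3 to 4.2 mm during the press, on top of about 1 mm from its own weight.

**Position:** After release, the top and side views each put the barrel within 1 mm of the groove centre and within 1° of its direction. While pressed, the top and side fits gave its direction as 15.8° and 17.9°, around the groove's 16.8°. The fingers hid part of the barrel in those views, but both are well inside the 0.06 rad limit.

**Disagreements and gaps:**
- The top, side and wrist cameras disagree by 2 to 3 mm in absolute position, so I placed the barrel by comparing it with the groove in the same camera.
- A steady side force of about 2 N, mostly along the groove, remained while pressing. I left it because nothing was moving.
- The two V-face forces cannot be read directly. I estimate about 5 N on each.
- I did not re-measure the short barrel or the bystanders at the end. The arm never went near them with the fingers low.

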